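# Dress both long edges of a sharpening stone and tip it into the tray

## Robot

A 6-joint arm with a two-finger parallel gripper is mounted at the origin on a cart in front of the work surface, level with it; the furniture and walls round the work are solid. World frame = base frame: x ahead of the robot, y to its left, z up, the work surface at z = 0. Lengths are in m, angles in rad, forces in N, time in s.
With the tool pointing down it reaches from about 0.375 to 0.975 m from the base axis. Payload 3.8 kg.
Tool frame: the origin (TCP) lies at the very end of the fingers, on their centre line; the grasp point (between the pads) lies 19 mm behind it; z points along the fingers, y is the direction in which the jaws open and shut (so a half turn about z gives the same grasp; the last joint's range is limited). The gripper opens to 85 mm and grips with 20 to 120 N. Pads are 22 mm wide; open, the fingers measure 114 mm over their backs; the gripper's body (76 mm by 85 mm) begins 54 mm behind the grasp point. The pads swing forward as they close: fully open they stand 13 mm farther back than shut.
Start: joints at [-1.279, 0.264, 1.604, -0, 1.274, -0.037], TCP at [0.218, -0.639, 0.231] pointing down, gripper open.
Joint ranges: [-2.63, 2.63], [-0.94, 2.18], [0.31, 2.57], [-1.31, 4.45], [0, 2.66], [-2.55, 2.55]. Speed limits (rad/s): [2.57, 2.57, 3.14, 3.14, 3.14, 3.14].

## Interface

Orientations are given as a rotation vector (axis times angle).
In Python, from workcell import read_state, read_camera, camera_info, finish_job gives the robot as it stands. The module is installed in compiled form; this text tells all that it offers.
- The arm moves only by the tool play_rows, never from a script. Its argument "motion" is a list of rows, each a list of 5 numbers: the shift along the tool's x, y, z in units of 1000 mm (1.0 is 1000 mm), then the turn about the tool's z in units of 2 pi rad (1.0 is 2 pi rad), then the finger opening in mm, from 0 to 85.4. A call has 1 to 5 rows; each row shifts and turns the commanded pose from where the row before left it, along the tool's axes as they then stand; what a row does not reach is not made up. A row lasts 1/8 s, in which the tool goes at most 62.5 mm and 10.7 degrees, less where a joint would pass 70% of its speed; a pose out of reach is approached as far as the arm can. A call with a number of a shift or a turn outside -1 to 1 is refused whole. A call with a gripper value outside its range is refused whole. The fingers move at their own pace and stop on an object; "squeeze" is the grip in N (left out, the last holds). Time passes only in rows, so rows that do not move let the fingers close. It gives the time, the measured TCP pose, the force and the opening at its end, in the units of the state.
- read_state(): the state, without advancing time (a new reading comes with each control period).
- read_camera(name): name is "side" or "top" or "wrist"; returns the picture (420x560x3 uint8, red, green, blue); there is no depth.
- camera_info(name): a dict with "intrinsics" (3x3 intrinsics, pixels), "pose" (4x4, takes a point from camera to world coordinates). Camera axes: x right, y down, z forward; pixel columns grow to the right and rows downward; lengths in m; the calibration is good to about 2 mm. The wrist camera is an equidistant fisheye: a pixel r from the principal point sees the ray r / f radians off the axis. A picture is of the moment at which its call begins: read the wrist's pose just before it. camera_info takes no time and is no camera call; for the wrist camera it gives the pose at the moment of the call.
- finish_job(): hands the job in, once; it reports no verdict.
The state is a dict: "time": time; "q": joint angles; "joint_vel": joint speeds; "joint_torque": joint torques, N m; "tool_pos": TCP position; "tcp_rot": TCP orientation; "wrist_force": force on the tool from outside, world axes, zero at the start; "torque": the same for the moment, N m; "width": opening from 0.0 (shut) to 1.0 (fully open).
Only numpy, scipy, OpenCV 4.12 (cv2) and the standard library are available. Lean on these libraries where they do the work, as an engineer would, in place of code of your own. Each camera call takes 0.05 s, during which the arm holds its last target. There are 200 camera calls.

## Task

First push the blue tray along its rails fully home, under the open end of the edge-dressing jig. Then lay the green sharpening stone flat on the jig's track at the tray end with its yellow-painted long edge towards the sprung shoe, push it lengthwise past the shoe until it is right through, turn it end for end there so the unpainted long edge faces the shoe, and push it back past the shoe and on over the open end so that it tips into the tray and lies flat in it. Leave the grey stone, the wooden handle blank and the oil bottle where they are.

Things in the scene. Friction and masses are not known exactly. Their poses are not given: they have to be found in the camera images.
- green_stone: Green sharpening stone, 46 x 108 x 22 mm (own x, y, z), 0.18 to 0.37 kg. Origin at the centre of its underside; y along its length, z up; its +x long edge and the strip of top beside it are yellow. It starts flat on the table behind the jig, in one of three spots side by side; the grey stone and the handle blank have the others.
- marked_edge (a point): Centre of the green stone's yellow-painted long edge face (23 mm from the middle of the stone, at half its height).
- jig: Edge-dressing jig, fixed to the table; place and yaw vary. Origin at table height in the middle of the track, level with the shoe. y runs along the track towards the tray, x across it towards the shoe, z up. Its plywood deck, 30 mm high, covers x -50 to 58, y -150 to 140 mm; the track is open at both ends. Besides shoe, housing, fence and cheek the deck is bare.
- lip (a point): Middle of the track's open end at the tray, on the deck's top (jig x 0, y 140, z 30 mm).
- fence (a point): Foot of the guiding face of the aluminium fence, level with the shoe (jig x -23, y 0, z 30 mm); axes as the jig's. The fence runs the deck's whole length, 14 mm thick, 8 mm above the deck; a stone against it has its middle at jig x 0. Opposite the shoe, jig y -22 to 22 mm, a cheek rises 35 mm above the deck, so a hand holding the stone by its long edges cannot pass; a slim pusher can.
- housing (a point): Centre of the top of the grey shoe housing, 36 mm above the deck; the housing covers jig x 46 to 88 mm, y -34 to 34 mm.
- shoe (a joint): Sprung dark dressing shoe, 24 mm high, 2.5 mm above the deck: flat nose at jig y -10 to 10 mm, faces sloping back at 25 degrees to y -36 and 36 mm. Value: metres pushed back along jig +x, 0 to 0.014. At 0 its nose is at jig x 19 mm (42 mm from the fence face); a stone against the fence pushes it back 4 mm. 1.2 N at 0, plus 0.3 N per mm; springs back; polished.
- tray (a joint): Blue metal tray sliding on two rails past the lip. Value: metres it stands from home along jig +x, 0 (home, at a stop, in line with the track) to 0.09; it starts 0.05 to 0.085 out and stays where it is left (friction 1.5 N).
- tray_floor (a point): Centre of the tray's inner floor, 15 mm above the table, 15 mm below the deck; axes as the jig's. Inside the tray is 70 mm wide (jig x), 130 mm long (jig y), outside 78 x 138; walls rise 25 mm above the floor, but only 7 mm on the lip side (2.5 mm from the lip). The rails' tops are 10 mm above the table and run to jig x 150 mm.
- stone_grey: Grey stone, 40 x 100 x 18 mm, lying flat; a bystander. Origin at the centre of its underside, y along its length.
- handle_blank_c: Dark octagonal wooden handle blank, 23 x 118 x 19 mm, lying flat; a bystander. Origin at the centre of its underside, y along its length.
- oil_bottle: Small oil bottle with a red spout, 41 mm in diameter, 126 mm tall, standing on the table; a bystander. Origin at the centre of its underside.

How it is judged:
On the way, in this order (a step that is already met when the one before it is completed fails the run):
1. the tray is fully home under the lip (value of joint tray below 0.005 m), for 0.2 s.
2. the stone lies flat on the track at the tray end, painted edge to the shoe, clear of the shoe (angle between green_stone's own z axis and vertical below 0.08 rad and z of green_stone in the frame of jig between 0.026 and 0.034 m and angle between the y axis of green_stone and the y axis of jig, either way round below 0.2 rad and y of green_stone in the frame of jig between 0.062 and 0.115 m and value of joint shoe below 0.001 m and x of marked_edge in the frame of jig above 0.01 m), for 0.1 s.
3. the stone is halfway past the shoe, painted edge pressing it back (angle between green_stone's own z axis and vertical below 0.08 rad and z of green_stone in the frame of jig between 0.026 and 0.034 m and angle between the y axis of green_stone and the y axis of jig, either way round below 0.2 rad and y of green_stone in the frame of jig between -0.02 and 0.02 m and value of joint shoe above 0.002 m and x of marked_edge in the frame of jig above 0.01 m), for 0.05 s.
4. the stone is right past the shoe, painted edge still on the shoe's side (angle between green_stone's own z axis and vertical below 0.08 rad and z of green_stone in the frame of jig between 0.026 and 0.034 m and angle between the y axis of green_stone and the y axis of jig, either way round below 0.2 rad and y of green_stone in the frame of jig between -0.12 and -0.062 m and value of joint shoe below 0.001 m and x of marked_edge in the frame of jig above 0.01 m), for 0.1 s.
5. the stone has been turned there: flat on the track, unpainted edge to the shoe (angle between green_stone's own z axis and vertical below 0.08 rad and z of green_stone in the frame of jig between 0.026 and 0.034 m and angle between the y axis of green_stone and the y axis of jig, either way round below 0.2 rad and y of green_stone in the frame of jig between -0.12 and -0.062 m and value of joint shoe below 0.001 m and x of marked_edge in the frame of jig below -0.01 m), for 0.2 s.
6. the stone is halfway past the shoe again, unpainted edge pressing it back (angle between green_stone's own z axis and vertical below 0.08 rad and z of green_stone in the frame of jig between 0.026 and 0.034 m and angle between the y axis of green_stone and the y axis of jig, either way round below 0.2 rad and y of green_stone in the frame of jig between -0.02 and 0.02 m and value of joint shoe above 0.002 m and x of marked_edge in the frame of jig below -0.01 m), for 0.05 s.
7. the stone is right past the shoe, back at the tray end (angle between green_stone's own z axis and vertical below 0.08 rad and z of green_stone in the frame of jig between 0.026 and 0.034 m and angle between the y axis of green_stone and the y axis of jig, either way round below 0.2 rad and y of green_stone in the frame of jig between 0.062 and 0.115 m and value of joint shoe below 0.001 m and x of marked_edge in the frame of jig below -0.01 m).
At the end, for the whole second after the job is handed in: The green stone lies at rest flat in the tray (underside within 4 mm of the tray floor, tilted less than 0.08 rad, its middle within 20 mm of the floor's centre either way), the tray is within 5 mm of home, and the shoe is sprung back to within 1 mm (value of joint tray below 0.005 m and z of green_stone in the frame of tray_floor below 0.004 m and angle between green_stone's own z axis and vertical below 0.08 rad and y of green_stone in the frame of tray_floor between -0.02 and 0.02 m and x of green_stone in the frame of tray_floor between -0.02 and 0.02 m and linear speed of green_stone below 0.02 m/s and value of joint shoe below 0.001 m); the robot touches nothing.
It fails at once if the grey stone is shifted more than 20 mm or tipped (distance of stone_grey from where it was at the start of the episode above 0.02 m or angle between stone_grey's own z axis and vertical above 0.4 rad).
It fails at once if the handle blank is shifted more than 20 mm or tipped (distance of handle_blank_c from where it was at the start of the episode above 0.02 m or angle between handle_blank_c's own z axis and vertical above 0.4 rad).
It fails at once if the oil bottle is shifted more than 20 mm or tipped (distance of oil_bottle from where it was at the start of the episode above 0.02 m or angle between oil_bottle's own z axis and vertical above 0.4 rad).
It also fails if it takes over 72 s, if anything falls off the work surface, if the arm or the gripper's body presses on something with over 40 N, if the wrist force passes 120 N, or if a joint passes its speed limit or range.

## Working session

There is one attempt and no reset: what is moved stays moved. The work goes in short steps, Python scripts to look and compute and a tool call to move; the robot and the scene stay as the last step left them, time stands still between calls to the robot, and variables do not carry over. Pictures are saved under pics/ and viewed, about 8 in all and at most 12, crops included, and the job is handed in when it is done.

Besides the shell and the picture viewer there is one more tool, called as name(argument=value, ...) on one line, values as JSON. play_rows: Moves the arm, as the interface text tells. Shifts and turns lie within -1 to 1; 1 stands for 1000 mm of shift or 2 pi rad of turn. Its arguments: {"type":"object","properties":{"motion":{"type":"array","items":{"type":"array","items":{"type":"number"}}},"squeeze":{"type":"number"}},"required":["motion"]}

```bash
mkdir -p pics; python3 - <<'E'
from workcell import *
import cv2,numpy as np
print(read_state())
for n in ("top","side"):
    im=read_camera(n); cv2.imwrite(f"pics/{n}0.png",im[:,:,::-1]); i=camera_info(n); print(n,i["intrinsics"],i["pose"])
a=cv2.imread("pics/top0.png")
E
```

```text
{'time': 0.0, 'q': array([-1.27891218e+00,  2.64784027e-01,  1.60540983e+00, -1.08452526e-05,
        1.27368110e+00, -3.68843428e-02]), 'joint_vel': array([-7.06629682e-05,  3.58056930e-04,  2.41878624e-04, -1.15107239e-03,
        4.39505200e-04, -1.27516085e-03]), 'joint_torque': array([ 3.32117006e-04, -5.15107298e+01, -3.67316329e+01, -2.59297285e-04,
        1.27060353e-02, -9.02805510e-07]), 'tool_pos': array([ 0.21773317, -0.63813316,  0.22992187]), 'tcp_rot': array([-3.09700901e+00, -5.13740325e-01,  4.71663965e-04]), 'wrist_force': array([-0.63578674, -0.3326887 , -0.52819486]), 'torque': array([-0.02970064, -0.01586593,  0.0165154 ]), 'width': 1.0018723982609605}
top [[388.50705834   0.         276.13858896]
 [  0.         388.50705834 212.87422674]
 [  0.           0.           1.        ]] [[-0.01973778 -0.99620151  0.08481141  0.4412143 ]
 [-0.99967388  0.02103884  0.01447418 -0.04592517]
 [-0.01620354 -0.08449806 -0.99629189  1.12255128]
 [ 0.          0.          0.          1.        ]]
side [[404.37364038   0.         280.16848658]
 [  0.         404.37364038 208.4915684 ]
 [  0.           0.           1.        ]] [[-0.9789065  -0.12010728  0.16527648  0.41383921]
 [-0.20417726  0.54608044 -0.81247018  0.68257987]
 [ 0.00732933 -0.82907804 -0.55908486  0.57631985]
 [ 0.          0.          0.          1.        ]]
```

View pics/top0.png

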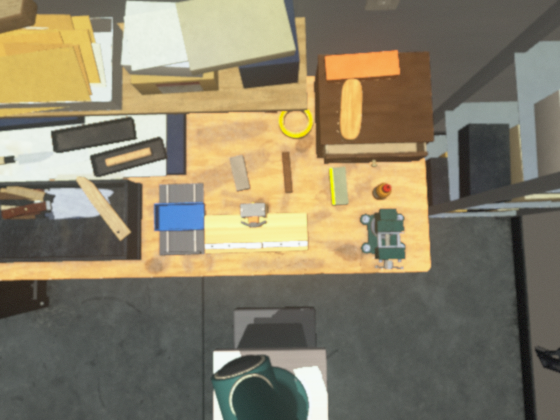

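View pics/side0.png

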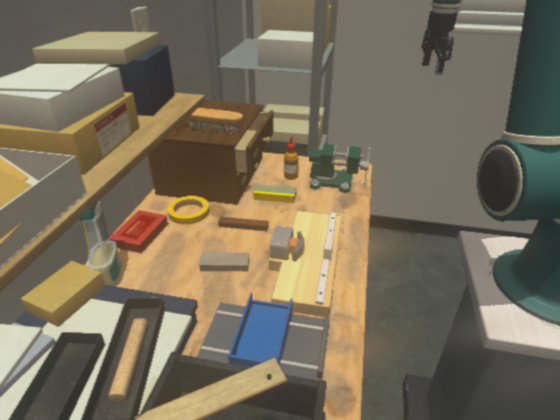

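Top view: the jig's deck spans about cols 205–307 and rows 212–250. The shoe housing is at (253,210), the tray at (180,217) and the green stone at (338,186) with its yellow edge to the left. The side view agrees. I'll measure next.

```bash
cat > h.py <<'E'
from workcell import *
import cv2,numpy as np
from scipy.spatial.transform import Rotation as R
def ray(n,uv,z,info=None):
    i=info or camera_info(n); K=np.array(i["intrinsics"]);P=np.array(i["pose"])
    uv=np.atleast_2d(uv).astype(float); d=(uv-K[:2,2])/K[0,0]
    if n=="wrist":
        r=np.linalg.norm(d,axis=1)+1e-9; d=np.c_[d/r[:,None]*np.sin(r)[:,None],np.cos(r)]
    else: d=np.c_[d,np.ones(len(d))]
    w=d@P[:3,:3].T; t=(z-P[2,3])/w[:,2]
    return P[:3,3]+w*t[:,None]
def mask(im,lo,hi,roi):
    h=cv2.cvtColor(im,cv2.COLOR_BGR2HSV); m=cv2.inRange(h,np.array(lo),np.array(hi)); k=np.zeros_like(m)
    c0,c1,r0,r1=roi;k[r0:r1,c0:c1]=m[r0:r1,c0:c1]; return k
def big(m):
    c,_=cv2.findContours(m,cv2.RETR_EXTERNAL,cv2.CHAIN_APPROX_NONE); return max(c,key=cv2.contourArea)[:,0,:]
def rect(n,m,z,info=None):
    p=ray(n,big(m),z,info)[:,:2]; (c,s,a)=cv2.minAreaRect((p*1000).astype(np.float32)); return np.round(c,1),np.round(s,1),round(a,2)
E
python3 - <<'E'
from h import *
a=cv2.imread("pics/top0.png"); hs=cv2.cvtColor(a,cv2.COLOR_BGR2HSV)
for n,(u,v) in dict(green=(341,186),yel=(332,186),deck=(230,228),table=(220,190),blue=(180,217),fence=(240,246),grey=(239,172),rail=(180,245)).items(): print(n,hs[v,u])
print("green",rect("top",mask(a,(20,40,60),(75,255,255),(322,352,162,210)),.022))
print("yel",rect("top",mask(a,(24,150,100),(34,255,255),(322,352,162,210)),.022))
print("blue",rect("top",mask(a,(100,120,40),(125,255,255),(140,215,190,245)),.04))
for n,uv,z in (("deck TL",(205,214),.03),("deck TR",(307,213),.03),("deck BR",(307,250),.03),("deck BL",(205,249),.03),("bottle",(384,190),.12),("hous",(253,210),.066)): print(n,ray("top",uv,z)[0].round(3))
cv2.imwrite("pics/topc.png",cv2.resize(a[155:275,145:415],None,fx=2.95,fy=2.95,interpolation=cv2.INTER_CUBIC))
E
```

```text
green [ 32  60 188]
yel [ 30 253 247]
deck [ 27  87 248]
table [ 20 114 244]
blue [107 155 216]
fence [ 80   3 248]
grey [ 19  59 195]
rail [ 22  20 143]
green (array([ 604.1, -203.6]), array([ 82.8, 124.1]), 88.3)
yel (array([ 608.6, -189.5]), array([104.2,  11. ]), 3.07)
blue (array([529.6, 239.6]), array([123.6,  75.6]), 89.8)
deck TL [0.535 0.171 0.03 ]
deck TR [ 0.532 -0.117  0.03 ]
deck BR [ 0.428 -0.114  0.03 ]
deck BL [0.437 0.172 0.03 ]
bottle [ 0.58  -0.312  0.12 ]
hous [0.54  0.033 0.066]
```

View pics/topc.png

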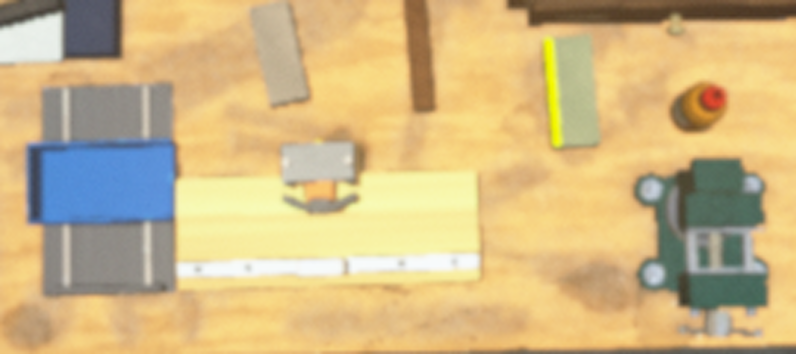

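```bash
cat >> h.py <<'E'
def fit(loc,w):  # 2d rigid fit
    loc=np.array(loc)/1000.;w=np.array(w)[:,:2];a=loc-loc.mean(0);b=w-w.mean(0)
    t=np.arctan2((a[:,0]*b[:,1]-a[:,1]*b[:,0]).sum(),(a*b).sum()); Rm=np.array([[np.cos(t),-np.sin(t)],[np.sin(t),np.cos(t)]])
    o=w.mean(0)-Rm@loc.mean(0); return o,t,(loc@Rm.T+o-w)*1000
E
python3 - <<'E'
from h import *
c=np.array([(177,179),(479,171),(480,280),(177,290)])/2.95+[145,155]
w=ray("top",c,.03); print(w.round(4)); o,t,r=fit([(58,140),(58,-150),(-50,-150),(-50,140)],w); print(o,np.degrees(t),r.round(1))
Rm=np.array([[np.cos(t),-np.sin(t)],[np.sin(t),np.cos(t)]])
h=ray("top",np.array([(319,162)])/2.95+[145,155],.066)[0,:2]; print("housing jig",(Rm.T@(h-o)).round(4))
b=ray("top",np.array([(33,143),(175,141),(175,222),(29,223)])/2.95+[145,155],.04)[:,:2]; print("tray corners jig",((b-o)@Rm).round(3))
s=ray("top",np.array([(546,39),(591,37),(598,146),(554,148)])/2.95+[145,155],.022);print("stone",s.round(3),s.mean(0))
E
```

```text
[[ 0.5305  0.1714  0.03  ]
 [ 0.5321 -0.1181  0.03  ]
 [ 0.4284 -0.1163  0.03  ]
 [ 0.4246  0.1718  0.03  ]]
[0.47487221 0.0321725 ] 0.4006640443482058 [[ 1.4  1.2]
 [ 1.8  0.7]
 [-2.5 -1.9]
 [-0.7  0. ]]
housing jig [ 0.0657 -0.0005]
tray corners jig [[0.094 0.274]
 [0.092 0.138]
 [0.015 0.139]
 [0.018 0.278]]
stone [[ 0.66  -0.187  0.022]
 [ 0.661 -0.231  0.022]
 [ 0.554 -0.234  0.022]
 [ 0.553 -0.191  0.022]] [ 0.60722933 -0.21065842  0.022     ]
```

```bash
cat >> h.py <<'E'
def psi(s):
    m=R.from_rotvec(s["tcp_rot"]).as_matrix(); return np.degrees(np.arctan2(m[1,0],m[0,0]))
def plan(way,v=.055):
    """way: (x,y,z,psi deg,width mm[,max step m]); prints rows"""
    s=read_state(); p=np.array(s["tool_pos"]); a=psi(s); rows=[]
    for x in way:
        g=np.array(x[:3]); st=x[5] if len(x)>5 else v; da=x[3]-a
        n=max(1,int(np.ceil(max(np.linalg.norm(g-p)/st,abs(da)/9.5))))
        for k in range(n):
            t=np.radians(a); e=(g-p)/(n-k); tx=np.array([np.cos(t),np.sin(t),0]);ty=np.array([np.sin(t),-np.cos(t),0])
            r=np.round([e@tx,e@ty,-e[2]],3); u=round(-(x[3]-a)/(n-k)/360,3)
            p=p+r[0]*tx+r[1]*ty+np.array([0,0,-r[2]]); a-=u*360; rows.append([*map(float,r),u,x[4]])
    for i in range(0,len(rows),5): print(str(rows[i:i+5]).replace(" ",""))
    print("end",p.round(4),round(a,1))
def show():
    s=read_state(); print(round(s["time"],2),s["tool_pos"].round(4),"psi",round(psi(s),2),"q",np.round(s["q"],2),"F",s["wrist_force"].round(1),"w",round(s["width"],3))
E
python3 - <<'E'
from h import *
plan([(.52,.1,.20,90,0),(.607,.243,.15,90,0),(.607,.243,.024,90,0,.035)])
E
```

```text
[[0.035,-0.04,0.002,np.float64(-0.013),0],[0.038,-0.037,0.002,np.float64(-0.013),0],[0.041,-0.034,0.002,np.float64(-0.013),0],[0.044,-0.03,0.002,np.float64(-0.013),0],[0.046,-0.027,0.002,np.float64(-0.013),0]]
[[0.048,-0.023,0.002,np.float64(-0.013),0],[0.05,-0.019,0.002,np.float64(-0.013),0],[0.051,-0.015,0.002,np.float64(-0.013),0],[0.052,-0.011,0.002,np.float64(-0.013),0],[0.053,-0.006,0.002,np.float64(-0.013),0]]
[[0.053,-0.002,0.002,np.float64(-0.014),0],[0.053,0.003,0.002,np.float64(-0.013),0],[0.053,0.007,0.002,np.float64(-0.014),0],[0.052,0.012,0.002,np.float64(-0.013),0],[0.05,0.015,0.002,np.float64(-0.014),0]]
[[0.036,0.022,0.013,np.float64(0.0),0],[0.036,0.022,0.012,np.float64(0.0),0],[0.035,0.022,0.013,np.float64(0.0),0],[0.036,0.022,0.012,np.float64(0.0),0],[-0.0,-0.0,0.032,np.float64(0.0),0]]
[[-0.0,-0.0,0.031,np.float64(0.0),0],[-0.0,-0.0,0.032,np.float64(0.0),0],[-0.0,-0.0,0.031,np.float64(0.0),0]]
end [0.6073 0.2432 0.0241] 90.1
```

play_rows(motion=[[0.035, -0.04, 0.002, -0.013, 0], [0.038, -0.037, 0.002, -0.013, 0], [0.041, -0.034, 0.002, -0.013, 0], [0.044, -0.03, 0.002, -0.013, 0], [0.046, -0.027, 0.002, -0.013, 0]])

```text
time: 0.72
tool_pos: [0.3192, -0.3908, 0.2207]
tcp_rot: [-2.929, -1.135, -0.0]
wrist_force: [0.8, -0.5, 0.3]
width: 0.0
```

play_rows(motion=[[0.048, -0.023, 0.002, -0.013, 0], [0.05, -0.019, 0.002, -0.013, 0], [0.051, -0.015, 0.002, -0.013, 0], [0.052, -0.011, 0.002, -0.013, 0], [0.053, -0.006, 0.002, -0.013, 0]])

```text
time: 1.35
tool_pos: [0.4195, -0.1443, 0.211]
tcp_rot: [2.638, 1.706, 0.0]
wrist_force: [0.3, -0.6, 0.4]
width: 0.001
```

play_rows(motion=[[0.053, -0.002, 0.002, -0.014, 0], [0.053, 0.003, 0.002, -0.013, 0], [0.053, 0.007, 0.002, -0.014, 0], [0.052, 0.012, 0.002, -0.013, 0], [0.05, 0.015, 0.002, -0.014, 0]])

```text
time: 1.98
tool_pos: [0.5199, 0.1011, 0.2009]
tcp_rot: [-2.215, -2.227, 0.001]
wrist_force: [0.5, -0.5, 0.8]
width: 0.002
```

play_rows(motion=[[0.036, 0.022, 0.013, 0, 0], [0.036, 0.022, 0.012, 0, 0], [0.035, 0.022, 0.013, 0, 0], [0.036, 0.022, 0.012, 0, 0], [0, 0, 0, 0, 0]])

```text
time: 2.6
tool_pos: [0.6072, 0.2446, 0.1488]
tcp_rot: [-2.215, -2.225, 0.004]
wrist_force: [-1.2, -0.5, -1.0]
width: 0.0
```

```bash
sed -i 's/u=round(-(x/u=round(float(-(x/; s#/360,3); *$#/360),3)#' h.py; sed -i 's#(n-k)/360,3)#(n-k)/360),3)#' h.py; python3 - <<'E'
from h import *
show(); i=camera_info("wrist"); im=read_camera("wrist"); cv2.imwrite("pics/w1.png",im[:,:,::-1]); np.savez("w1",K=i["intrinsics"],P=i["pose"]); print(i)
plan([(.607,.243,.15,90,0),(.607,.243,.024,90,0,.035)])
E
```

```text
2.6 [0.6072 0.2446 0.1488] psi 90.26 q [0.34 0.29 1.73 0.   1.13 0.34] F [-1.2 -0.5 -1. ] w 0.0
{'intrinsics': array([[325.1922621 ,   0.        , 281.03138543],
       [  0.        , 325.1922621 , 208.95342675],
       [  0.        ,   0.        ,   1.        ]]), 'pose': array([[ 0.99998936,  0.00413357, -0.00204586,  0.60796077],
       [ 0.00331114, -0.95220397, -0.30544499,  0.32270738],
       [-0.00321065,  0.30543497, -0.95220752,  0.29027614],
       [ 0.        ,  0.        ,  0.        ,  1.        ]])}
[[-0.0,0.0,-0.0,0.001,0],[-0.0,0.0,0.031,-0.0,0],[-0.0,0.0,0.032,-0.0,0],[-0.0,0.0,0.031,-0.0,0],[-0.0,0.0,0.032,-0.0,0]]
end [0.6068 0.2433 0.0235] 89.9
```

View pics/w1.png

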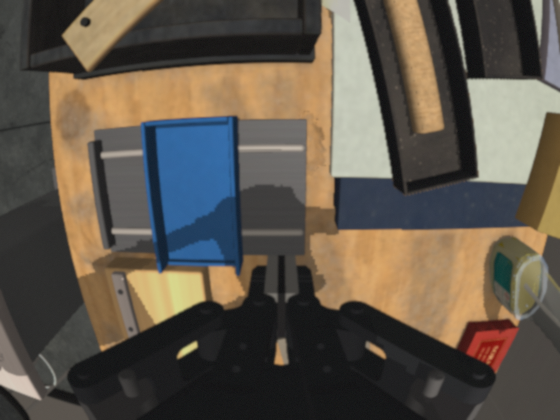

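The wrist view shows the tray's far wall along cols 238–241 and the fingers to its right over bare rail, so it is clear to go down.

play_rows(motion=[[0, 0, 0.031, 0, 0], [0, 0, 0.032, 0, 0], [0, 0, 0.031, 0, 0], [0, 0, 0.031, 0, 0], [0, 0, 0, 0, 0]])

```text
time: 3.28
tool_pos: [0.6043, 0.2405, 0.0235]
tcp_rot: [-2.218, -2.221, 0.01]
wrist_force: [0.3, -0.2, -0.1]
width: 0.003
```

```bash
python3 - <<'E'
from h import *
d=np.load("w1.npz");i=dict(intrinsics=d["K"],pose=d["P"])
print(ray("wrist",[(238,117),(241,272),(143,122),(158,272)],.04,i).round(4)); print(ray("wrist",[(107,255),(208,269)],.03,i).round(4)); show()
E
```

```text
[[0.5743 0.3161 0.04  ]
 [0.5724 0.1841 0.04  ]
 [0.4955 0.3158 0.04  ]
 [0.4941 0.1808 0.04  ]]
[[0.4352 0.1906 0.03  ]
 [0.5403 0.1808 0.03  ]]
3.27 [0.6043 0.2405 0.0235] psi 90.07 q [ 0.34  0.42  1.82 -0.    0.92  0.34] F [ 0.3 -0.2 -0.1] w 0.003
```

play_rows(motion=[[0, -0.012, 0, 0, 0], [0, -0.013, 0, 0, 0], [0, -0.013, 0, 0, 0], [0, -0.013, 0, 0, 0], [0, -0.013, 0, 0, 0]])

```text
time: 3.9
tool_pos: [0.5431, 0.2428, 0.0271]
tcp_rot: [2.219, 2.224, 0.002]
wrist_force: [2.5, -0.1, 1.2]
width: -0.002
```

play_rows(motion=[[0, -0.003, 0, 0, 0], [0, -0.003, 0, 0, 0], [0, -0.002, 0, 0, 0]])

```text
time: 4.28
tool_pos: [0.5356, 0.2425, 0.0262]
tcp_rot: [2.219, 2.224, 0.0]
wrist_force: [1.6, -0.9, 0.9]
width: 0.002
```

play_rows(motion=[[0, -0.002, 0, 0, 0], [0, -0.001, 0, 0, 0]])

```text
time: 4.53
tool_pos: [0.5325, 0.2424, 0.0262]
tcp_rot: [-2.219, -2.224, 0.0]
wrist_force: [2.4, 0.7, -0.1]
width: 0.002
```

play_rows(motion=[[0, -0.002, 0, 0, 0], [0, -0.002, 0, 0, 0]])

```text
time: 4.78
tool_pos: [0.5284, 0.2424, 0.0262]
tcp_rot: [-2.219, -2.224, 0.0]
wrist_force: [1.1, -0.6, 1.1]
width: -0.002
```

play_rows(motion=[[0, -0.002, 0, 0, 0], [0, -0.001, 0, 0, 0]])

```text
time: 5.03
tool_pos: [0.5267, 0.2424, 0.0264]
tcp_rot: [2.217, 2.223, 0.004]
wrist_force: [7.5, -0.6, -4.0]
width: 0.001
```

play_rows(motion=[[0, -0.001, 0, 0, 0], [0, -0.001, 0, 0, 0]])

```text
time: 5.28
tool_pos: [0.5266, 0.2425, 0.0266]
tcp_rot: [2.215, 2.222, 0.008]
wrist_force: [12.3, -1.2, -7.5]
width: 0.002
```

```bash
python3 - <<'E'
from h import *
show(); plan([(.55,.243,.03,90,85),(.55,.243,.18,90,85),(.605,-.205,.14,182,85)])
E
```

```text
5.28 [0.5266 0.2425 0.0266] psi 90.16 q [ 0.39  0.29  1.99 -0.    0.86  0.39] F [12.3 -1.2 -7.5] w 0.002
[[0.0,0.023,-0.003,0.0,85],[0.0,0.0,-0.05,0.0,85],[0.0,0.0,-0.05,0.0,85],[0.0,0.0,-0.05,0.0,85],[-0.045,0.005,0.004,-0.026,85]]
[[-0.045,-0.002,0.004,-0.025,85],[-0.044,-0.009,0.004,-0.026,85],[-0.042,-0.016,0.004,-0.025,85],[-0.039,-0.022,0.004,-0.026,85],[-0.035,-0.029,0.004,-0.025,85]]
[[-0.03,-0.034,0.004,-0.026,85],[-0.024,-0.038,0.004,-0.025,85],[-0.018,-0.041,0.004,-0.026,85],[-0.012,-0.044,0.004,-0.025,85]]
end [ 0.605  -0.2051  0.1396] 182.0
```

play_rows(motion=[[0, 0.023, -0.003, 0, 0], [0, 0, -0.05, 0, 0], [0, 0, -0.05, 0, 0], [0, 0, -0.05, 0, 85], [-0.045, 0.005, 0.004, -0.026, 85]])

```text
time: 5.9
tool_pos: [0.5546, 0.2004, 0.1814]
tcp_rot: [2.018, 2.402, 0.014]
wrist_force: [0.6, -0.6, 0.7]
width: 0.425
```

play_rows(motion=[[-0.045, -0.002, 0.004, -0.025, 85], [-0.044, -0.009, 0.004, -0.026, 85], [-0.042, -0.016, 0.004, -0.025, 85], [-0.039, -0.022, 0.004, -0.026, 85], [-0.035, -0.029, 0.004, -0.025, 85]])

```text
time: 6.52
tool_pos: [0.5778, -0.027, 0.1546]
tcp_rot: [-0.931, -2.998, -0.0]
wrist_force: [1.1, 0.3, 0.1]
width: 0.993
```

play_rows(motion=[[-0.03, -0.034, 0.004, -0.026, 85], [-0.024, -0.038, 0.004, -0.025, 85], [-0.018, -0.041, 0.004, -0.026, 85], [-0.012, -0.044, 0.004, -0.025, 85], [0, 0, 0, 0, 85]])

```text
time: 7.15
tool_pos: [0.6006, -0.2077, 0.1382]
tcp_rot: [0.047, -3.139, -0.001]
wrist_force: [0.3, 0.6, 0.5]
width: 0.997
```

```bash
python3 - <<'E'
from h import *
show(); i=camera_info("wrist"); im=read_camera("wrist")[:,:,::-1].copy(); cv2.imwrite("pics/w2.png",im)
m=mask(im,(24,130,60),(36,255,255),(0,560,0,420)); print("yel",rect("wrist",m,.022,i)); b=big(m);print(b.min(0),b.max(0))
t=read_camera("top")[:,:,::-1].copy(); cv2.imwrite("pics/t2.png",t); print("blue",rect("top",mask(t,(100,120,40),(125,255,255),(140,215,190,260)),.04))
E
```

```text
7.15 [ 0.6006 -0.2077  0.1382] psi -178.28 q [-0.37  0.26  1.78 -0.    1.1  -1.97] F [0.3 0.6 0.5] w 0.997
yel (array([ 634.5, -188.5]), array([55.8,  8.9]), 2.8)
[297 211] [307 270]
blue (array([473.6, 237. ]), array([ 75.4, 123.2]), 0.34)
```

View pics/w2.png

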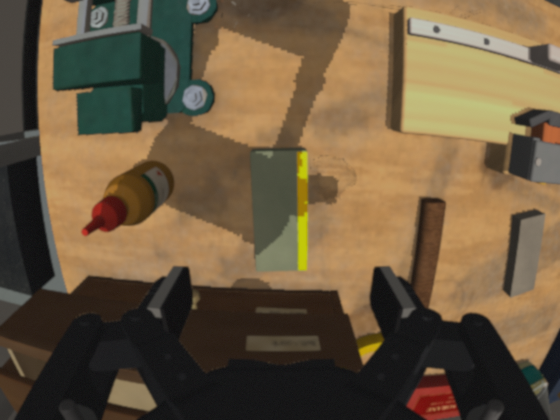

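The wrist view shows the stone with corners near (251,150), (306,150), (309,270) and (256,271), its yellow edge on the right. The tray has moved 56 mm and is against its stop.

```bash
sed -i 's/return np.degrees(np.arctan2(m\[1,0\],m\[0,0\]))/return np.degrees(np.arctan2(m[1,0],m[0,0]))%360/' h.py; python3 - <<'E'
from h import *
i=camera_info("wrist"); s=ray("wrist",[(251,150),(306,150),(309,270),(256,271)],.022,i); print(s.round(4),s.mean(0))
e=s[2]-s[1];f=s[3]-s[0]; print(np.degrees(np.arctan2(e[1],e[0])),np.degrees(np.arctan2(f[1],f[0])),np.linalg.norm(e),np.linalg.norm(s[1]-s[0]))
d=ray("wrist",[(405,9),(402,132)],.03,i); print("deck end",d)
c=s.mean(0); plan([(c[0],c[1],.06,182,85),(c[0],c[1],.004,182,85,.03)])
E
```

```text
[[ 0.5568 -0.2301  0.022 ]
 [ 0.5555 -0.1862  0.022 ]
 [ 0.6623 -0.1778  0.022 ]
 [ 0.6646 -0.2254  0.022 ]] [ 0.60980491 -0.20488763  0.022     ]
4.513415535085741 2.4585062433463087 0.107101047969753 0.04386651122576289
deck end [[ 0.43303784 -0.11107465  0.03      ]
 [ 0.53547602 -0.10993034  0.03      ]]
[[-0.005,-0.0,0.039,-0.0,85],[-0.004,-0.0,0.039,-0.001,85],[-0.0,-0.0,0.028,0.0,85],[-0.0,-0.0,0.028,0.0,85]]
end [ 0.6096 -0.2046  0.0045] 182.1
```

play_rows(motion=[[-0.005, -0.001, 0.039, -0.003, 85], [-0.004, -0.001, 0.039, 0, 85], [0, 0, 0.028, 0, 85], [0, 0, 0.024, 0, 85], [0, 0, 0, 0, 85]])

```text
time: 7.88
tool_pos: [0.608, -0.2042, 0.0068]
tcp_rot: [0.083, -3.135, -0.004]
wrist_force: [-0.6, 0.1, 0.4]
width: 1.0
```

play_rows(motion=[[0, 0, 0, 0, 40], [0, 0, 0, 0, 40], [0, 0, 0, 0, 40], [0, 0, 0, 0, 40], [0, 0, 0, 0, 40]], squeeze=50)

```text
time: 8.5
tool_pos: [0.6123, -0.2074, 0.0115]
tcp_rot: [-0.082, 3.137, -0.002]
wrist_force: [-0.2, 1.3, 6.0]
width: 0.523
```

```bash
python3 - <<'E'
from h import *
show(); plan([(.61,-.205,.12,183,40),(.478,.124,.12,90,40),(.478,.124,.06,90,40)])
E
```

```text
8.5 [ 0.6123 -0.2074  0.0115] psi 182.99 q [-0.37  0.42  1.84  0.    0.88 -1.99] F [-0.2  1.3  6. ] w 0.523
[[0.001,0.001,-0.054,-0.0,40],[0.001,0.001,-0.054,-0.0,40],[0.011,0.034,-0.0,0.026,40],[0.017,0.031,-0.0,0.026,40],[0.022,0.028,-0.0,0.026,40]]
[[0.026,0.024,-0.0,0.026,40],[0.03,0.02,-0.0,0.026,40],[0.032,0.015,-0.0,0.026,40],[0.034,0.009,-0.0,0.026,40],[0.035,0.003,-0.0,0.025,40]]
[[0.036,-0.002,-0.0,0.026,40],[0.034,-0.008,-0.0,0.025,40],[0.0,0.0,0.03,0.0,40],[0.0,0.0,0.03,0.0,40]]
end [0.4777 0.1236 0.0595] 90.1
```

play_rows(motion=[[0.001, 0.001, -0.054, 0, 40], [0.001, 0.001, -0.054, 0, 40], [0.011, 0.034, 0, 0.026, 40], [0.017, 0.031, 0, 0.026, 40], [0.022, 0.028, 0, 0.026, 40]])

```text
time: 9.12
tool_pos: [0.5676, -0.1051, 0.117]
tcp_rot: [-0.692, -3.064, -0.0]
wrist_force: [0.1, 0.6, -2.8]
width: 0.52
```

play_rows(motion=[[0.026, 0.024, 0, 0.026, 40], [0.03, 0.02, 0, 0.026, 40], [0.032, 0.015, 0, 0.026, 40], [0.034, 0.009, 0, 0.026, 40], [0.035, 0.003, 0, 0.025, 40]])

```text
time: 9.75
tool_pos: [0.5013, 0.0592, 0.1169]
tcp_rot: [-1.843, -2.543, 0.001]
wrist_force: [-0.7, -0.7, -2.5]
width: 0.519
```

play_rows(motion=[[0.036, -0.002, 0, 0.026, 40], [0.036, -0.005, 0, 0.025, 40], [0, 0, 0, 0, 40], [0, 0, 0, 0, 40]])

```text
time: 10.25
tool_pos: [0.4782, 0.1263, 0.1171]
tcp_rot: [2.217, 2.226, -0.001]
wrist_force: [0.0, -0.3, -2.9]
width: 0.523
```

```bash
python3 - <<'E'
from h import *
show(); i=camera_info("wrist"); im=read_camera("wrist")[:,:,::-1].copy(); cv2.imwrite("pics/w3.png",im); np.savez("w3",K=i["intrinsics"],P=i["pose"])
E
```

```text
10.25 [0.4782 0.1263 0.1171] psi 90.22 q [ 0.21  0.03  2.1  -0.    1.02  0.2 ] F [ 0.  -0.3 -2.9] w 0.523
```

View pics/w3.png

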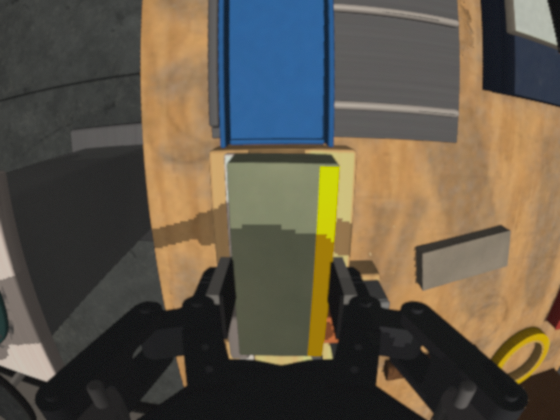

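The stone is held level with the yellow edge towards the shoe. The lip corners show at about (211,149) and (354,150).

```bash
python3 - <<'E'
from h import *
d=np.load("w3.npz");i=dict(intrinsics=d["K"],pose=d["P"])
print("lip",ray("wrist",[(211,149),(354,150)],.03,i).round(4)); print("tray",ray("wrist",[(221,147),(333,147)],.04,i).round(4))
print("tray low wall top",ray("wrist",[(221,147),(333,147)],.022,i).round(4))
print("stone bottom edge", ray("wrist",[(229,157),(338,157)],.117+.0105,i).round(4))
E
```

```text
lip [[0.4285 0.176  0.03  ]
 [0.5309 0.1756 0.03  ]]
tray [[0.4378 0.1785 0.04  ]
 [0.5138 0.1786 0.04  ]]
tray low wall top [[0.4344 0.1763 0.022 ]
 [0.5167 0.1764 0.022 ]]
stone bottom edge [[0.4574 0.1847 0.1275]
 [0.502  0.1848 0.1275]]
```

play_rows(motion=[[0, 0, 0.03, 0, 40], [0, 0, 0.03, 0, 40], [0, 0, 0.01, 0, 40], [0, 0, 0, 0, 40]])

```text
time: 10.8
tool_pos: [0.4783, 0.1258, 0.0468]
tcp_rot: [-2.219, -2.222, 0.002]
wrist_force: [0.1, 0.8, -2.9]
width: 0.521
```

play_rows(motion=[[0, 0, 0.002, 0, 40], [0, 0, 0.002, 0, 40]])

```text
time: 11.05
tool_pos: [0.4799, 0.1267, 0.0445]
tcp_rot: [2.218, 2.223, 0.004]
wrist_force: [0.7, 2.3, 0.1]
width: 0.521
```

play_rows(motion=[[0, 0, 0.001, 0, 40], [0, 0, 0.001, 0, 40]])

```text
time: 11.3
tool_pos: [0.48, 0.1273, 0.0429]
tcp_rot: [2.219, 2.223, 0.004]
wrist_force: [-1.1, 3.8, 6.7]
width: 0.522
```

play_rows(motion=[[0, 0, 0, 0, 60], [0, 0, -0.001, 0, 75], [0, 0, -0.02, 0, 85], [0, 0, -0.05, 0, 85], [0, 0, -0.05, 0, 85]])

```text
time: 11.92
tool_pos: [0.4778, 0.1262, 0.1629]
tcp_rot: [-2.219, -2.223, 0.003]
wrist_force: [1.1, -0.6, 0.5]
width: 0.997
```

```bash
python3 - <<'E'
from h import *
show(); i=camera_info("wrist"); im=read_camera("wrist")[:,:,::-1].copy(); cv2.imwrite("pics/w4.png",im); np.savez("w4",K=i["intrinsics"],P=i["pose"])
E
```

```text
11.93 [0.4778 0.1262 0.1629] psi 90.12 q [ 0.21 -0.02  2.06 -0.    1.11  0.21] F [ 1.1 -0.6  0.5] w 0.997
```

View pics/w4.png

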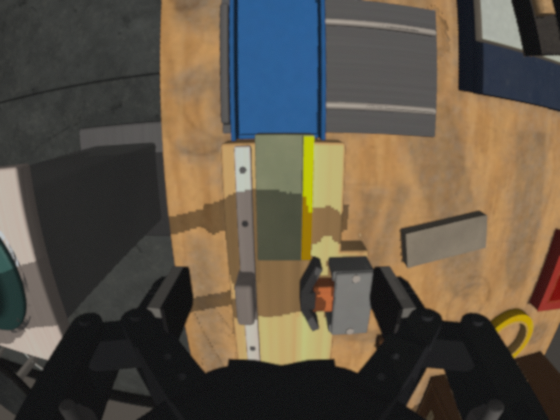

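The stone lies on the track: (254–314, 136) to (256–312, 259), yellow edge towards the shoe, clear of it. Next I work out the push.

```bash
python3 - <<'E'
from h import *
d=np.load("w4.npz");i=dict(intrinsics=d["K"],pose=d["P"])
s=ray("wrist",[(255,136),(314,136),(312,259),(257,259)],.052,i); print("stone",s.round(4),s.mean(0).round(4))
print("lip",ray("wrist",[(224,143),(343,143)],.03,i).round(4))
print("fence inner top",ray("wrist",[(250,150),(253,200),(258,350)],.038,i).round(4))
print("housing",ray("wrist",[(330,258),(367,257),(372,333),(332,334)],.066,i).mean(0).round(4))
print("shoe nose",ray("wrist",[(302,293)],.056,i).round(4))
plan([(.478,.207,.12,180,0),(.478,.207,.038,180,0,.035)])
E
```

```text
stone [[0.458  0.1827 0.052 ]
 [0.5036 0.1828 0.052 ]
 [0.505  0.0779 0.052 ]
 [0.4574 0.0779 0.052 ]] [0.481  0.1303 0.052 ]
lip [[0.4295 0.1753 0.03  ]
 [0.5309 0.1755 0.03  ]]
fence inner top [[ 0.4525  0.1699  0.038 ]
 [ 0.4542  0.127   0.038 ]
 [ 0.4534 -0.0412  0.038 ]]
housing [0.54   0.0448 0.066 ]
shoe nose [[0.497  0.0455 0.056 ]]
[[0.008,-0.0,0.005,-0.025,0],[0.008,0.001,0.005,-0.025,0],[0.008,0.002,0.005,-0.025,0],[0.007,0.003,0.005,-0.025,0],[0.007,0.004,0.005,-0.025,0]]
[[0.006,0.005,0.005,-0.025,0],[0.005,0.006,0.005,-0.025,0],[0.004,0.007,0.005,-0.025,0],[0.003,0.008,0.005,-0.025,0],[0.001,0.008,0.006,-0.025,0]]
[[0.0,-0.0,0.027,0.0,0],[0.0,-0.0,0.027,0.0,0],[0.001,-0.0,0.028,0.0,0]]
end [0.4776 0.2074 0.0379] 180.1
```

play_rows(motion=[[0.008, 0, 0.005, -0.025, 0], [0.008, 0.001, 0.005, -0.025, 0], [0.008, 0.002, 0.005, -0.025, 0], [0.007, 0.003, 0.005, -0.025, 0], [0.007, 0.004, 0.005, -0.025, 0]])

```text
time: 12.6
tool_pos: [0.4761, 0.1665, 0.1367]
tcp_rot: [-1.192, -2.907, 0.001]
wrist_force: [0.3, 0.6, -0.0]
width: 0.001
```

play_rows(motion=[[0.006, 0.005, 0.005, -0.025, 0], [0.005, 0.006, 0.005, -0.025, 0], [0.004, 0.007, 0.005, -0.025, 0], [0.003, 0.008, 0.005, -0.025, 0], [0.003, 0.008, 0.006, -0.025, 0]])

```text
time: 13.22
tool_pos: [0.4725, 0.2071, 0.1109]
tcp_rot: [-0.011, 3.142, -0.0]
wrist_force: [-0.3, -0.1, -0.1]
width: 0.001
```

play_rows(motion=[[0, 0, 0.027, 0, 0], [0, 0, 0.027, 0, 0], [0, 0, 0.027, 0, 0], [0, 0, 0, 0, 0]])

```text
time: 13.72
tool_pos: [0.47, 0.2059, 0.0278]
tcp_rot: [0.003, -3.136, 0.003]
wrist_force: [-0.7, 0.7, -0.1]
width: 0.001
```

```bash
python3 -c "
from h import *
show()"
```

```text
13.72 [0.47   0.2059 0.0278] psi 180.12 q [ 0.36  0.19  2.12 -0.    0.84 -1.21] F [-0.7  0.7 -0.1] w 0.001
```

play_rows(motion=[[-0.005, 0, -0.01, 0, 0], [0, -0.004, 0, 0, 0], [0, -0.004, 0, 0, 0]])

```text
time: 14.1
tool_pos: [0.4788, 0.199, 0.0418]
tcp_rot: [-0.003, 3.139, 0.001]
wrist_force: [-0.5, 0.9, -0.2]
width: -0.003
```

play_rows(motion=[[0.002, -0.004, 0.003, 0, 0], [0, -0.01, 0, 0, 0], [0, -0.01, 0, 0, 0], [0, -0.01, 0, 0, 0], [0, -0.01, 0, 0, 0]])

```text
time: 14.72
tool_pos: [0.4757, 0.1545, 0.0374]
tcp_rot: [-0.003, 3.141, 0.001]
wrist_force: [-1.0, 5.2, 2.0]
width: -0.001
```

play_rows(motion=[[0, -0.01, 0, 0, 0], [0, -0.01, 0, 0, 0], [0, -0.01, 0, 0, 0], [0, -0.01, 0, 0, 0], [0, -0.01, 0, 0, 0]])

```text
time: 15.35
tool_pos: [0.4749, 0.1043, 0.0371]
tcp_rot: [0.003, -3.14, -0.0]
wrist_force: [-1.7, 5.1, 2.8]
width: -0.0
```

play_rows(motion=[[0, -0.01, 0, 0, 0], [0, -0.01, 0, 0, 0], [0, -0.01, 0, 0, 0], [0, -0.01, 0, 0, 0], [0, -0.01, 0, 0, 0]])

```text
time: 15.98
tool_pos: [0.4753, 0.054, 0.0369]
tcp_rot: [0.003, -3.141, 0.001]
wrist_force: [-1.8, 2.5, 0.4]
width: 0.003
```

play_rows(motion=[[0, -0.01, 0, 0, 0], [0, -0.01, 0, 0, 0], [0, -0.01, 0, 0, 0], [0, -0.01, 0, 0, 0], [0, -0.009, 0, 0, 0]])

```text
time: 16.6
tool_pos: [0.4764, 0.0052, 0.0375]
tcp_rot: [-0.003, 3.141, -0.0]
wrist_force: [-0.5, 0.5, -0.1]
width: 0.003
```

```bash
python3 - <<'E'
from h import *
show(); im=read_camera("top")[:,:,::-1].copy(); cv2.imwrite("pics/t3.png",cv2.resize(im[155:275,145:415],None,fx=2.95,fy=2.95,interpolation=cv2.INTER_CUBIC))
m=mask(im,(26,170,120),(36,255,255),(200,330,205,255)); print("yel",rect("top",m,.052))
E
```

```text
16.6 [0.4764 0.0052 0.0375] psi 180.11 q [-0.04  0.1   2.19 -0.    0.85 -1.61] F [-0.5  0.5 -0.1] w 0.003
yel (array([ 495.8, -106.4]), array([16.5,  2.8]), 88.82)
```

```bash
python3 - <<'E'
from h import *
plan([(.4765,.008,.13,180,0),(.4765,-.062,.16,90,85)])
E
```

```text
[[-0.0,0.002,-0.046,0.0,0],[-0.0,0.002,-0.046,0.0,0],[-0.0,-0.007,-0.003,0.025,85],[-0.001,-0.007,-0.003,0.025,85],[-0.002,-0.007,-0.003,0.025,85]]
[[-0.003,-0.006,-0.003,0.025,85],[-0.004,-0.006,-0.003,0.025,85],[-0.005,-0.005,-0.003,0.025,85],[-0.006,-0.004,-0.003,0.025,85],[-0.006,-0.003,-0.003,0.025,85]]
[[-0.007,-0.002,-0.003,0.025,85],[-0.007,-0.001,-0.003,0.025,85]]
end [ 0.4765 -0.0622  0.1595] 90.1
```

play_rows(motion=[[0, 0.002, -0.046, 0, 0], [0, 0.002, -0.046, 0, 0], [0, -0.007, -0.003, 0.025, 85], [-0.001, -0.007, -0.003, 0.025, 85], [-0.002, -0.007, -0.003, 0.025, 85]])

```text
time: 17.27
tool_pos: [0.4758, -0.012, 0.1388]
tcp_rot: [0.737, 3.053, -0.001]
wrist_force: [0.2, -0.5, -0.2]
width: 0.636
```

play_rows(motion=[[-0.003, -0.006, -0.003, 0.025, 85], [-0.004, -0.006, -0.003, 0.025, 85], [-0.005, -0.005, -0.003, 0.025, 85], [-0.006, -0.004, -0.003, 0.025, 85], [-0.006, -0.003, -0.003, 0.025, 85]])

```text
time: 17.9
tool_pos: [0.4758, -0.0469, 0.1536]
tcp_rot: [1.85, 2.538, -0.0]
wrist_force: [0.5, 0.3, 0.6]
width: 0.997
```

play_rows(motion=[[-0.007, -0.002, -0.003, 0.025, 85], [-0.007, -0.001, -0.003, 0.025, 85], [0, 0, 0, 0, 85]])

```text
time: 18.27
tool_pos: [0.4764, -0.0613, 0.1597]
tcp_rot: [2.217, 2.224, 0.0]
wrist_force: [1.0, -0.0, 0.2]
width: 0.995
```

```bash
python3 - <<'E'
from h import *
show(); i=camera_info("wrist"); im=read_camera("wrist")[:,:,::-1].copy(); cv2.imwrite("pics/w5.png",im); np.savez("w5",K=i["intrinsics"],P=i["pose"])
E
```

```text
18.27 [ 0.4764 -0.0613  0.1597] psi 90.18 q [-0.18 -0.05  2.09 -0.    1.1  -0.18] F [ 1.  -0.   0.2] w 0.995
```

View pics/w5.png

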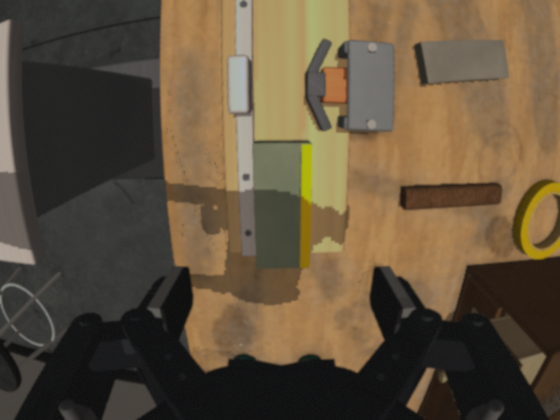

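The stone is past the shoe, rows 143–268 and cols 254–311, against the fence with the yellow edge still on the shoe's side. The deck's end is at row 250.

```bash
python3 - <<'E'
from h import *
d=np.load("w5.npz");i=dict(intrinsics=d["K"],pose=d["P"])
s=ray("wrist",[(254,143),(312,143),(310,268),(256,268)],.052,i); print("stone",s.round(4),s.mean(0).round(4))
print("deck end",ray("wrist",[(345,250),(238,254)],.03,i).round(4))
c=ray("wrist",[(301,143)],.052,i)[0]; 
plan([(.4765,-.065,.08,90,85),(.4765,-.065,.042,90,85,.025)])
E
```

```text
stone [[ 0.4562 -0.01    0.052 ]
 [ 0.5007 -0.0098  0.052 ]
 [ 0.5022 -0.1167  0.052 ]
 [ 0.4554 -0.1168  0.052 ]] [ 0.4786 -0.0633  0.052 ]
deck end [[ 0.5366 -0.1101  0.03  ]
 [ 0.4372 -0.1141  0.03  ]]
[[-0.002,0.0,0.04,0.0,85],[-0.002,0.0,0.039,0.001,85],[-0.0,0.0,0.019,-0.0,85],[-0.0,0.0,0.019,-0.0,85]]
end [ 0.4762 -0.065   0.0424] 89.9
```

play_rows(motion=[[-0.002, 0.001, 0.04, 0, 85], [-0.001, 0, 0.04, 0, 85], [0, 0, 0.019, 0, 85], [0, 0, 0.019, 0, 85], [0, 0, 0, 0, 85]])

```text
time: 18.95
tool_pos: [0.4752, -0.0631, 0.0396]
tcp_rot: [-2.214, -2.224, 0.004]
wrist_force: [0.2, -0.4, -0.0]
width: 0.995
```

play_rows(motion=[[0, 0, 0, 0, 40], [0, 0, 0, 0, 40], [0, 0, 0, 0, 40], [0, 0, 0, 0, 40], [0, 0, 0, 0, 40]])

```text
time: 19.58
tool_pos: [0.4784, -0.0639, 0.0427]
tcp_rot: [2.217, 2.222, 0.002]
wrist_force: [-0.9, -0.1, 6.5]
width: 0.521
```

```bash
python3 - <<'E'
from h import *
show(); plan([(.4775,-.065,.11,90,40),(.52,-.19,.11,180,40),(.52,-.19,.045,180,40,.033)])
E
```

```text
19.57 [ 0.4784 -0.0639  0.0427] psi 90.13 q [-0.18  0.1   2.18  0.    0.86 -0.19] F [-0.9 -0.1  6.5] w 0.521
[[-0.001,-0.0,-0.034,0.0,40],[-0.0,-0.001,-0.033,0.0,40],[-0.013,0.004,-0.0,-0.025,40],[-0.013,0.002,-0.0,-0.025,40],[-0.013,0.0,-0.0,-0.025,40]]
[[-0.013,-0.002,-0.0,-0.025,40],[-0.013,-0.004,-0.0,-0.025,40],[-0.012,-0.006,-0.0,-0.025,40],[-0.011,-0.007,-0.0,-0.025,40],[-0.009,-0.009,-0.0,-0.025,40]]
[[-0.008,-0.011,-0.0,-0.025,40],[-0.006,-0.011,-0.0,-0.025,40],[-0.0,-0.0,0.032,0.0,40],[-0.0,-0.0,0.033,0.0,40]]
end [ 0.5196 -0.1897  0.0447] 180.1
```

```bash
python3 - <<'E'
from h import *
plan([(.4775,-.065,.11,90,40),(.605,-.203,.11,180,40),(.605,-.203,.018,180,40,.033)])
E
```

```text
[[-0.001,-0.0,-0.034,0.0,40],[-0.0,-0.001,-0.033,0.0,40],[-0.014,0.013,-0.0,-0.025,40],[-0.016,0.01,-0.0,-0.025,40],[-0.017,0.008,-0.0,-0.025,40]]
[[-0.018,0.005,-0.0,-0.025,40],[-0.019,0.002,-0.0,-0.025,40],[-0.019,-0.001,-0.0,-0.025,40],[-0.018,-0.004,-0.0,-0.025,40],[-0.018,-0.006,-0.0,-0.025,40]]
[[-0.016,-0.009,-0.0,-0.025,40],[-0.015,-0.011,-0.0,-0.025,40],[0.0,-0.0,0.031,0.0,40],[0.0,-0.0,0.03,0.0,40],[0.0,-0.0,0.031,0.0,40]]
end [ 0.6052 -0.2027  0.0177] 180.1
```

play_rows(motion=[[-0.001, 0, -0.034, 0, 40], [0, -0.001, -0.033, 0, 40], [-0.014, 0.013, 0, -0.025, 40], [-0.016, 0.01, 0, -0.025, 40], [-0.017, 0.008, 0, -0.025, 40]])

```text
time: 20.2
tool_pos: [0.5139, -0.1067, 0.1077]
tcp_rot: [-1.631, -2.684, 0.001]
wrist_force: [0.2, -0.2, -2.5]
width: 0.523
```

play_rows(motion=[[-0.018, 0.005, 0, -0.025, 40], [-0.019, 0.002, 0, -0.025, 40], [-0.019, -0.001, 0, -0.025, 40], [-0.018, -0.004, 0, -0.025, 40], [-0.018, -0.006, 0, -0.025, 40]])

```text
time: 20.82
tool_pos: [0.5776, -0.176, 0.1072]
tcp_rot: [-0.48, -3.103, -0.001]
wrist_force: [-0.4, -0.2, -2.9]
width: 0.519
```

play_rows(motion=[[-0.016, -0.009, 0, -0.025, 40], [-0.015, -0.011, 0, -0.025, 40], [0, 0, 0.031, 0, 40], [0, 0, 0.03, 0, 40], [0, 0, 0.024, 0, 40]])

```text
time: 21.45
tool_pos: [0.6022, -0.202, 0.0209]
tcp_rot: [0.003, -3.139, -0.002]
wrist_force: [-0.7, -0.3, -3.8]
width: 0.518
```

play_rows(motion=[[0, 0, 0.003, 0, 40], [0, 0, 0, 0, 40]])

```text
time: 21.7
tool_pos: [0.6037, -0.2025, 0.0203]
tcp_rot: [0.003, -3.141, -0.0]
wrist_force: [0.7, -0.1, -3.5]
width: 0.519
```

play_rows(motion=[[0, 0, 0.004, 0, 40], [0, 0, 0.001, 0, 40]])

```text
time: 21.95
tool_pos: [0.6044, -0.2027, 0.0162]
tcp_rot: [-0.003, 3.14, -0.001]
wrist_force: [-0.2, 0.8, -2.6]
width: 0.517
```

play_rows(motion=[[0, 0, 0.002, 0, 40], [0, 0, 0.001, 0, 40]])

```text
time: 22.2
tool_pos: [0.6041, -0.2026, 0.0131]
tcp_rot: [-0.003, 3.141, -0.0]
wrist_force: [-3.2, 0.9, 5.9]
width: 0.518
```

play_rows(motion=[[0, 0, -0.03, 0, 40], [0.042, 0.006, 0, 0, 40], [0.042, 0.006, 0, 0, 40], [0, 0, 0.02, 0, 40], [0, 0, 0.003, 0, 40]])

```text
time: 22.82
tool_pos: [0.5182, -0.1901, 0.0182]
tcp_rot: [0.003, -3.139, -0.001]
wrist_force: [-0.2, -1.2, -3.2]
width: 0.515
```

play_rows(motion=[[0, 0, 0.003, 0, 40], [0, 0, 0.002, 0, 40]])

```text
time: 23.08
tool_pos: [0.5209, -0.191, 0.0148]
tcp_rot: [-0.003, 3.14, -0.001]
wrist_force: [-0.3, -0.0, -3.3]
width: 0.52
```

play_rows(motion=[[0, 0, 0.002, 0, 40], [0, 0, 0, 0, 40]])

```text
time: 23.32
tool_pos: [0.5206, -0.1909, 0.0131]
tcp_rot: [-0.004, 3.141, -0.001]
wrist_force: [-2.1, 0.1, 1.6]
width: 0.514
```

play_rows(motion=[[0, 0, 0, 0, 70], [0, 0, 0, 0, 85], [0, 0, -0.035, 0, 85], [0, 0, -0.035, 0.025, 85], [0, 0, 0, 0.025, 85]])

```text
time: 23.95
tool_pos: [0.5228, -0.1919, 0.0862]
tcp_rot: [0.495, 3.095, -0.003]
wrist_force: [0.3, -0.3, -0.3]
width: 0.998
```

play_rows(motion=[[0, 0, 0, 0.025, 85], [0, 0, 0, 0.025, 85], [0, 0, 0, 0.025, 85], [0, 0, 0, 0.025, 85], [0, 0, 0, 0.025, 85]])

```text
time: 24.58
tool_pos: [0.5199, -0.1907, 0.0823]
tcp_rot: [1.645, 2.676, 0.0]
wrist_force: [-0.1, 0.2, -0.2]
width: 0.995
```

play_rows(motion=[[0, 0, 0, 0.025, 85], [0, 0, 0, 0.025, 85], [0, 0, 0, 0.025, 85], [0, 0, 0, 0.025, 85], [0, 0, 0, 0.025, 85]])

```text
time: 25.2
tool_pos: [0.5198, -0.1907, 0.0823]
tcp_rot: [2.544, 1.843, 0.0]
wrist_force: [-0.9, -0.4, -0.2]
width: 0.996
```

play_rows(motion=[[0, 0, 0, 0.025, 85], [0, 0, 0, 0.025, 85], [0, 0, 0, 0.025, 85], [0, 0, 0, 0.025, 85], [0, 0, 0, 0.025, 85]])

```text
time: 25.82
tool_pos: [0.5199, -0.1907, 0.0823]
tcp_rot: [3.056, 0.729, 0.0]
wrist_force: [-0.5, -1.0, -0.3]
width: 0.993
```

play_rows(motion=[[0, 0, 0, 0.025, 85], [0, 0, 0, 0.025, 85], [0, 0, 0, 0.025, 85], [0, 0, 0, 0, 85]])

```text
time: 26.32
tool_pos: [0.5198, -0.1907, 0.0823]
tcp_rot: [3.141, 0.006, 0.0]
wrist_force: [-0.4, 1.0, 0.2]
width: 0.992
```

```bash
python3 - <<'E'
from h import *
show(); plan([(.5206,-.191,.012,0 if psi(read_state())<180 else 360,85,.03)])
E
```

```text
26.32 [ 0.5198 -0.1907  0.0823] psi 0.21 q [-0.4   0.18  2.   -0.    0.96  1.17] F [-0.4  1.   0.2] w 0.992
[[0.0,0.0,0.023,0.0,85],[0.0,0.0,0.024,0.0,85],[0.001,0.0,0.023,0.001,85]]
end [ 0.5208 -0.1907  0.0123] -0.1
```

play_rows(motion=[[0, 0, 0.024, 0, 85], [0, 0, 0.024, 0, 85], [0.001, 0, 0.023, 0, 85], [0, 0, 0, 0, 40], [0, 0, 0, 0, 40]])

```text
time: 26.95
tool_pos: [0.5213, -0.1908, 0.0119]
tcp_rot: [3.141, 0.005, 0.001]
wrist_force: [-0.5, -0.1, -0.6]
width: 0.598
```

play_rows(motion=[[0, 0, 0, 0, 40], [0, 0, 0, 0, 40], [0, 0, 0, 0, 40]])

```text
time: 27.32
tool_pos: [0.5219, -0.1911, 0.0127]
tcp_rot: [3.141, 0.004, 0.004]
wrist_force: [-0.4, -0.6, 6.3]
width: 0.521
```

```bash
python3 - <<'E'
from h import *
show(); plan([(.5206,-.191,.11,0,40),(.4805,-.063,.11,90,40),(.4805,-.063,.047,90,40,.033)])
E
```

```text
27.32 [ 0.5219 -0.1911  0.0127] psi 0.13 q [-0.4   0.27  2.04  0.    0.82  1.17] F [-0.4 -0.6  6.3] w 0.521
[[-0.001,-0.0,-0.049,0.0,40],[-0.0,-0.0,-0.048,0.0,40],[-0.004,-0.013,-0.0,-0.025,40],[-0.002,-0.013,-0.0,-0.025,40],[0.0,-0.013,-0.0,-0.025,40]]
[[0.002,-0.013,-0.0,-0.025,40],[0.004,-0.013,-0.0,-0.025,40],[0.006,-0.012,-0.0,-0.025,40],[0.008,-0.011,-0.0,-0.025,40],[0.01,-0.009,-0.0,-0.025,40]]
[[0.011,-0.008,-0.0,-0.025,40],[0.013,-0.006,-0.0,-0.025,40],[-0.0,0.0,0.031,0.0,40],[-0.0,0.0,0.032,0.0,40]]
end [ 0.4801 -0.0626  0.0467] 90.1
```

play_rows(motion=[[-0.001, 0, -0.049, 0, 40], [0, 0, -0.048, 0, 40], [-0.004, -0.013, 0, -0.025, 40], [-0.002, -0.013, 0, -0.025, 40], [0, -0.013, 0, -0.025, 40]])

```text
time: 27.95
tool_pos: [0.5065, -0.1521, 0.1076]
tcp_rot: [-3.051, -0.744, 0.002]
wrist_force: [0.4, 0.3, -3.0]
width: 0.525
```

play_rows(motion=[[0.002, -0.013, 0, -0.025, 40], [0.004, -0.013, 0, -0.025, 40], [0.006, -0.012, 0, -0.025, 40], [0.008, -0.011, 0, -0.025, 40], [0.01, -0.009, 0, -0.025, 40]])

```text
time: 28.58
tool_pos: [0.4858, -0.0882, 0.1074]
tcp_rot: [-2.534, -1.855, 0.002]
wrist_force: [-0.2, -0.2, -3.0]
width: 0.515
```

play_rows(motion=[[0.011, -0.008, 0, -0.025, 40], [0.013, -0.006, 0, -0.025, 40], [0, 0, 0.027, 0, 40], [0, 0, 0.027, 0, 40], [0, 0, 0, 0, 40]])

```text
time: 29.2
tool_pos: [0.4768, -0.0617, 0.0523]
tcp_rot: [-2.216, -2.221, 0.004]
wrist_force: [-0.2, 0.8, -2.3]
width: 0.518
```

play_rows(motion=[[0, 0.001, 0.005, 0, 40], [0, 0, 0.001, 0, 40]])

```text
time: 29.45
tool_pos: [0.4801, -0.0622, 0.0486]
tcp_rot: [2.219, 2.224, 0.0]
wrist_force: [-0.3, 0.3, -3.7]
width: 0.523
```

play_rows(motion=[[0, 0, 0.002, 0, 40], [0, 0, 0.001, 0, 40]])

```text
time: 29.7
tool_pos: [0.48, -0.0621, 0.0455]
tcp_rot: [2.219, 2.224, 0.0]
wrist_force: [-0.2, -0.3, -2.0]
width: 0.518
```

play_rows(motion=[[0, 0, 0.001, 0, 40], [0, 0, 0.001, 0, 40]])

```text
time: 29.95
tool_pos: [0.48, -0.0621, 0.0433]
tcp_rot: [2.219, 2.224, 0.0]
wrist_force: [-0.1, 0.6, -2.3]
width: 0.524
```

play_rows(motion=[[0, 0, 0.001, 0, 40], [0, 0, 0, 0, 40]])

```text
time: 30.2
tool_pos: [0.48, -0.0621, 0.0427]
tcp_rot: [-2.219, -2.224, 0.0]
wrist_force: [-2.9, 1.5, 2.8]
width: 0.522
```

play_rows(motion=[[0, 0, 0.001, 0, 40], [0, 0, 0, 0, 40]])

```text
time: 30.45
tool_pos: [0.48, -0.0621, 0.0426]
tcp_rot: [-2.219, -2.224, 0.0]
wrist_force: [-6.2, 0.7, 10.7]
width: 0.521
```

play_rows(motion=[[0, 0, -0.001, 0, 60], [0, 0, -0.001, 0, 75], [0, 0, -0.02, 0, 85], [0, 0, -0.05, 0, 85], [0, 0, -0.05, 0, 85]])

```text
time: 31.08
tool_pos: [0.4795, -0.062, 0.164]
tcp_rot: [-2.219, -2.223, 0.001]
wrist_force: [0.6, -0.5, 0.0]
width: 0.997
```

```bash
python3 - <<'E'
from h import *
show(); i=camera_info("wrist"); im=read_camera("wrist")[:,:,::-1].copy(); cv2.imwrite("pics/w6.png",im); np.savez("w6",K=i["intrinsics"],P=i["pose"])
plan([(.4765,-.135,.12,0,0),(.4765,-.141,.037,0,0,.035)])
E
```

```text
31.07 [ 0.4795 -0.062   0.164 ] psi 90.12 q [-0.18 -0.05  2.08  0.    1.11 -0.18] F [ 0.6 -0.5  0. ] w 0.997
[[-0.007,-0.001,0.005,0.025,0],[-0.007,0.0,0.005,0.025,0],[-0.007,0.002,0.005,0.025,0],[-0.007,0.003,0.005,0.025,0],[-0.006,0.004,0.005,0.025,0]]
[[-0.006,0.004,0.005,0.025,0],[-0.005,0.005,0.005,0.025,0],[-0.004,0.006,0.006,0.025,0],[-0.003,0.007,0.005,0.025,0],[-0.002,0.007,0.006,0.025,0]]
[[0.0,0.002,0.028,0.0,0],[0.0,0.002,0.027,0.0,0],[0.0,0.002,0.028,0.0,0]]
end [ 0.4765 -0.1409  0.037 ] 0.1
```

View pics/w6.png

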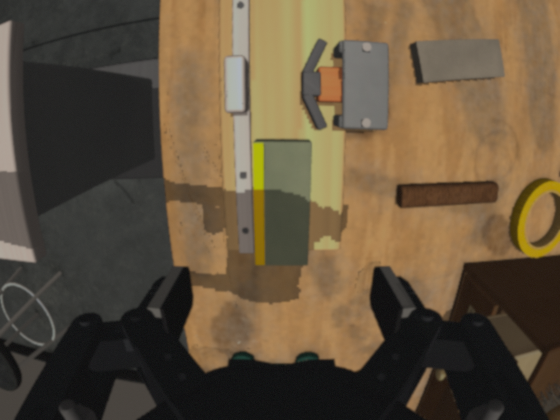

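The stone is turned: yellow edge now by the fence, rows 141–265, clear of the shoe. Now I go behind it to push it back.

play_rows(motion=[[-0.007, -0.001, 0.005, 0.025, 0], [-0.007, 0, 0.005, 0.025, 0], [-0.007, 0.002, 0.005, 0.025, 0], [-0.007, 0.003, 0.005, 0.025, 0], [-0.006, 0.004, 0.005, 0.025, 0]])

```text
time: 31.75
tool_pos: [0.477, -0.0984, 0.1379]
tcp_rot: [2.904, 1.198, 0.0]
wrist_force: [0.0, -0.0, 0.1]
width: -0.001
```

play_rows(motion=[[-0.006, 0.004, 0.005, 0.025, 0], [-0.005, 0.005, 0.005, 0.025, 0], [-0.004, 0.006, 0.005, 0.025, 0], [-0.003, 0.007, 0.005, 0.025, 0], [-0.002, 0.007, 0.005, 0.025, 0]])

```text
time: 32.38
tool_pos: [0.4721, -0.1345, 0.1128]
tcp_rot: [3.141, -0.005, 0.0]
wrist_force: [0.7, -0.0, 0.5]
width: 0.002
```

play_rows(motion=[[0, 0.003, 0.022, 0, 0], [0, 0.002, 0.022, 0, 0], [0, 0.002, 0.022, 0, 0], [0, 0, 0, 0, 0], [0, 0, 0, 0, 0]])

```text
time: 33.0
tool_pos: [0.4725, -0.1413, 0.0478]
tcp_rot: [3.141, 0.003, 0.001]
wrist_force: [0.0, 0.5, 0.9]
width: 0.001
```

play_rows(motion=[[0.004, 0, 0.011, 0, 0], [0, -0.01, 0, 0, 0], [0, -0.01, 0, 0, 0], [0, -0.01, 0, 0, 0], [0, -0.01, 0, 0, 0]])

```text
time: 33.62
tool_pos: [0.4759, -0.1006, 0.0364]
tcp_rot: [3.141, 0.005, 0.0]
wrist_force: [-0.9, -3.9, -0.8]
width: -0.003
```

play_rows(motion=[[0, -0.01, 0, 0, 0], [0, -0.01, 0, 0, 0], [0, -0.01, 0, 0, 0], [0, -0.01, 0, 0, 0], [0, -0.01, 0, 0, 0]])

```text
time: 34.25
tool_pos: [0.4756, -0.0505, 0.0363]
tcp_rot: [3.142, 0.003, -0.001]
wrist_force: [-1.5, -4.2, 1.8]
width: -0.0
```

play_rows(motion=[[0, -0.01, 0, 0, 0], [0, -0.01, 0, 0, 0], [0, -0.01, 0, 0, 0], [0, -0.01, 0, 0, 0], [0, -0.01, 0, 0, 0]])

```text
time: 34.88
tool_pos: [0.4753, -0.0003, 0.036]
tcp_rot: [-3.141, -0.003, 0.001]
wrist_force: [-2.0, -2.9, -0.3]
width: 0.005
```

play_rows(motion=[[0, -0.01, 0, 0, 0], [0, -0.01, 0, 0, 0], [0, -0.01, 0, 0, 0], [0, -0.01, 0, 0, 0], [0, -0.01, 0, 0, 0]])

```text
time: 35.5
tool_pos: [0.4763, 0.0498, 0.0366]
tcp_rot: [-3.141, -0.003, -0.002]
wrist_force: [0.2, -0.6, -1.1]
width: -0.001
```

play_rows(motion=[[0, -0.01, 0, 0, 0], [0, -0.002, 0, 0, 0], [0, 0, 0, 0, 0]])

```text
time: 35.88
tool_pos: [0.4759, 0.0612, 0.0365]
tcp_rot: [-3.141, -0.004, -0.001]
wrist_force: [-0.6, 0.1, 0.2]
width: -0.001
```

```bash
python3 - <<'E'
from h import *
show(); im=read_camera("top")[:,:,::-1].copy(); cv2.imwrite("pics/t4.png",cv2.resize(im[155:275,145:415],None,fx=2.95,fy=2.95,interpolation=cv2.INTER_CUBIC))
E
```

```text
35.88 [0.4759 0.0612 0.0365] psi 0.13 q [0.08 0.11 2.19 0.   0.85 1.64] F [-0.6  0.1  0.2] w -0.001
```

View pics/t4.png

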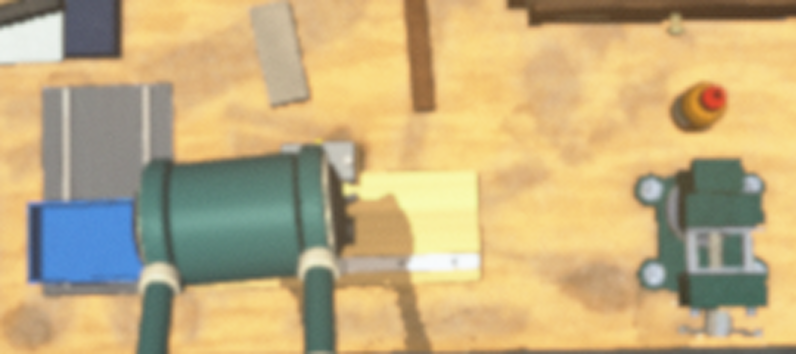

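The arm hides the stone in this view. The tray is home and the bystanders look unmoved. I push on over the lip.

play_rows(motion=[[0, -0.008, 0, 0, 0], [0, -0.008, 0, 0, 0], [0, -0.008, 0, 0, 0], [0, -0.008, 0, 0, 0], [0, -0.008, 0, 0, 0]])

```text
time: 36.55
tool_pos: [0.4756, 0.1015, 0.0363]
tcp_rot: [3.142, 0.004, 0.0]
wrist_force: [-0.6, -2.1, 1.0]
width: -0.0
```

play_rows(motion=[[0, -0.008, 0, 0, 0], [0, -0.008, 0, 0, 0], [0, -0.008, 0, 0, 0], [0, -0.008, 0, 0, 0], [0, -0.008, 0, 0, 0]])

```text
time: 37.17
tool_pos: [0.475, 0.1415, 0.036]
tcp_rot: [-3.142, -0.003, 0.001]
wrist_force: [0.0, -0.4, -0.6]
width: -0.001
```

play_rows(motion=[[0, -0.008, 0, 0, 0], [0, -0.008, 0, 0, 0], [0, -0.008, 0, 0, 0], [0, -0.006, 0, 0, 0], [0, -0.004, 0, 0, 0]])

```text
time: 37.8
tool_pos: [0.4755, 0.1755, 0.0364]
tcp_rot: [-3.141, -0.003, -0.001]
wrist_force: [-0.7, 0.2, -0.1]
width: 0.0
```

Now raise, back away over the jig, and look.

play_rows(motion=[[0, 0.02, -0.03, 0, 0], [0, 0.03, -0.05, 0, 0], [0, 0.05, -0.05, 0, 0], [0, 0.05, 0, 0, 0], [0, 0.05, 0, 0, 0]])

```text
time: 38.42
tool_pos: [0.4766, -0.0206, 0.162]
tcp_rot: [3.142, 0.004, 0.005]
wrist_force: [0.6, 0.5, 0.5]
width: -0.002
```

play_rows(motion=[[0, 0.05, 0, 0, 0], [0, 0.05, 0, 0, 0], [0, 0.05, 0, 0, 0], [0, 0.05, 0, 0, 0], [0, 0, 0, 0, 0]])

```text
time: 39.05
tool_pos: [0.4764, -0.2224, 0.1608]
tcp_rot: [3.141, -0.004, 0.002]
wrist_force: [0.3, 0.7, -0.8]
width: 0.001
```

```bash
python3 - <<'E'
from h import *
show(); im=read_camera("top")[:,:,::-1].copy(); s=read_camera("side")[:,:,::-1].copy()
a=cv2.resize(im[180:265,145:325],(800,378),interpolation=cv2.INTER_CUBIC); b=cv2.resize(s[200:370,190:350],(230,220)); 
b=cv2.resize(s[290:380,200:340],(342,220),interpolation=cv2.INTER_CUBIC); c=cv2.resize(s[200:300,240:360],(264,220),interpolation=cv2.INTER_CUBIC)
o=np.zeros((598,800,3),np.uint8);o[:378]=a;o[378:,:342]=b;o[378:,350:614]=c;cv2.imwrite("pics/end.png",o)
m=mask(im,(26,170,100),(36,255,255),(150,215,195,260)); print("yel",rect("top",m,.037))
g=mask(im,(25,20,60),(80,140,255),(158,206,214,250)); print("green",rect("top",g|m,.037)); print("blue",rect("top",mask(im,(100,120,40),(125,255,255),(140,215,190,260)),.04))
E
```

```text
39.05 [ 0.4764 -0.2224  0.1608] psi 359.86 q [-0.48  0.04  2.   -0.    1.1   1.09] F [ 0.3  0.7 -0.8] w 0.001
yel (array([456. , 234.9]), array([101.1,   2.8]), 88.86)
green (array([474.2, 234.9]), array([107.6,  44.8]), 88.86)
blue (array([473.2, 237.5]), array([ 73.7, 123.2]), 1.1)
```

View pics/end.png

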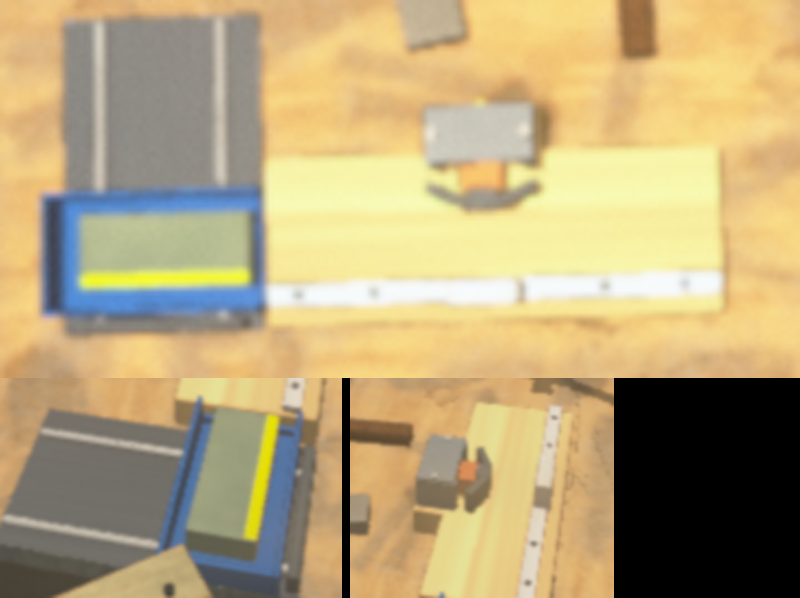

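```bash
python3 -c "
from workcell import *
print(finish_job())"
```

```text
the job is handed in; nothing more can be done
None
```

I ran the whole sequence and handed the job in at about 39 s, well inside the 72 s limit. The robot reports no verdict, so the result rests on my own checks.

**What I did**
- I pulled the tray home until it met its stop at about 12 N, and the top camera showed it had moved 56 mm.
- I laid the green stone on the track at the tray end with its yellow edge to the shoe. I then pushed it past the shoe with the closed fingers.
- I turned it end for end by setting it down on the table and regripping it, because the last joint could not make the half turn in one go.
- I laid it back with the unpainted edge to the shoe, pushed it past the shoe and tipped it into the tray.

**Last checks**
- **Stone:** the final top and side pictures show it flat in the tray. Its middle is about on the tray's centre line across, and roughly 5 to 10 mm short of centre along it (20 mm is allowed). The top picture shows a gap of about 8 mm between the stone's back end and the tray's outer edge, so it is clear of the low wall.
- **Tray and shoe:** the tray is in line with the track and the shoe looks sprung back.
- **Bystanders:** the grey stone and the handle blank look unmoved in the last pictures. The oil bottle was last seen undisturbed just before the final push, and is not in the final crop.
- **Arm:** it is clear of everything.

**Uncertain or not checked**
- My estimates of the jig's position along the track disagreed by a few millimetres. The wrist-camera reading of the shoe was about 10 mm off the others, so I left it out.
- The arm hid the stone during the return push, so steps 6 and 7 rest on the pusher's position and the forces, not on a picture.

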